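# Set the drilling template on the stack of plywood blanks

## Task

Put the drilling template with the blue grip on top of the stack of plywood blanks, lying flat and lined up with the stack (either way round). It is not known how many blanks are left in the stack, so lower the template gently until it rests on the top blank, and only then let go. Leave the template with the red grip where it lies and keep off the stack of grey plastic panels.

Things in the scene. Friction and masses are not known exactly. Their poses are not given: they have to be found in the camera images.
- blue_template: To be placed; loose, 0.3-0.6 kg, flat on the bench: aluminium plate 120 (x) x 80 (y) x 8 mm with a solid BLUE grip block on its middle, 60 mm long (x), 22 mm wide (y), its top 42 mm above the plate's underside; pinch it across the 22 mm. Four dark drill bushings, 14 mm across, 5 mm proud, at x +-47, y +-27 mm. Origin: centre of the plate's underside; z up.
- red_template: Bystander, loose, to be left where it is: the same plate and grip block, but the grip is RED and it has only two bushings, at x +-47, y 0 mm. Same size and origin as the blue one.
- wood_stack: Target, fixed and rigid: dark steel base plate 140 (x) x 100 (y) x 12 mm on the bench and, centred on and square to it, a pile of light plywood blanks 120 (x) x 80 (y) mm, 6 mm each. The pile's height is not told: its top lies anywhere from 35 to 78 mm above the bench. Origin: centre of the base plate's underside, on the bench (z = 0); z up.
- grey_stack: Bystander, fixed: the same base plate with a pile of GREY plastic panels of the same size, top also 35 to 78 mm above the bench. Origin as for the plywood. The two templates and two stacks stand side by side across the bench in any order, centres at least 160 mm apart; a spray can and small tools lie at the bench's far edge, out of the way.
Mind the look-alikes: they are no part of the job. Of the things that look like the wood_stack, take the one that is farthest from the robot's base at the start. Leave any orange look-alike of the blue_template alone.

How it is judged:
On the way:
1. the blue template touches the plywood stack while the fingers still hold it, over the stack within 20 mm (contact force between blue_template and wood_stack above 0.5 N and contact force between the fingers and blue_template above 1 N and horizontal distance between blue_template and wood_stack below 0.02 m), for 0.1 s.
At the end, for the whole second after the job is handed in: The blue template lies flat (within 3 degrees) and still on the plywood stack, its centre within 15 mm of the stack's centre and its long side within 11 degrees of the stack's long side, either way round; the red template is within 20 mm of where it was (contact force between blue_template and wood_stack above 1 N and horizontal distance between blue_template and wood_stack below 0.015 m and angle between the x axis of blue_template and the x axis of wood_stack, either way round below 0.2 rad and angle between blue_template's own z axis and vertical below 0.06 rad and linear speed of blue_template below 0.02 m/s and distance of red_template from where it was at the start of the episode below 0.02 m); the robot touches nothing.
It fails at once if the blue template is dropped or pressed on the plywood stack with more than 60 N (contact force between blue_template and wood_stack above 60 N).
It fails at once if the red template is moved by more than 20 mm (distance of red_template from where it was at the start of the episode above 0.02 m).
It fails at once if the grey stack is struck or loaded with more than 5 N (contact force between grey_stack and anything else above 5 N).
It also fails if it takes over 45 s, if anything falls off the work surface, if the arm or the gripper's body presses on something with over 40 N, if the wrist force passes 120 N, or if a joint passes its speed limit or range.

## Robot

A 6-joint arm with a two-finger parallel gripper is mounted at the origin on the work surface. World frame = base frame: x ahead of the robot, y to its left, z up, the work surface at z = 0. Lengths are in m, angles in rad, forces in N, time in s.
With the tool pointing down it reaches from about 0.35 to 0.775 m from the base axis. Payload 7.3 kg.
Tool frame: the origin (TCP) lies at the very end of the fingers, on their centre line; the grasp point (between the pads) lies 19 mm behind it; z points along the fingers, y is the line along which they close (so a half turn about z gives the same grasp; the last joint's range is limited). The gripper opens to 92 mm and grips with 3 to 60 N. Pads are 19 mm wide; open, the fingers measure 130 mm over their backs; the gripper's body (75 mm by 190 mm) begins 47 mm behind the grasp point.
Start: joints at [1.07, 0.342, 1.524, -0, 1.275, -0.146], TCP at [0.182, 0.492, 0.227] pointing down, gripper open.
Joint ranges: [-2.53, 2.53], [-0.77, 2.02], [0.04, 2.7], [-1, 4.14], [0.28, 2.66], [-3.11, 3.11]. Speed limits (rad/s): [2.57, 2.57, 3.14, 3.14, 3.14, 3.14].

## Interface

Orientations are given as a rotation vector (axis times angle).
In Python, from bench import manip gives the robot as it stands.
- The arm moves only by the tool jog_arm, never from a script. Its argument "rows" is a list of rows, each a list of 3 entries, a list of its own where there are three numbers: the closure, from 0 (fully open) to 1 (shut), then the shift along the tool's x, y, z in units of 0.02 m (1.0 is 0.02 m), then the turn, a rotation vector about the tool's x, y, z in units of 90 degrees (1.0 is 90 degrees). In form: [[claw, [tx, ty, tz], [rx, ry, rz]], ...]. A call has exactly 5 rows; each row shifts and turns the commanded pose from where the row before left it, along the tool's axes as they then stand; what a row does not reach is not made up. A row lasts 1/10 s, in which the tool goes at most 50 mm and 8.59 degrees, less where a joint would pass 70% of its speed; a pose out of reach is approached as far as the arm can. A call with a number of a shift or a turn outside -1 to 1 is refused whole. A call with a gripper value outside its range is refused whole. The fingers move at their own pace and stop on an object; "force" is the grip in N (left out, the last holds). Time passes only in rows, so rows that do not move let the fingers close, or fill a call up. It gives the time, the measured TCP pose, the force, the opening and the grip force at its end, in the units of the state.
- manip.state(): the state, without advancing time (a new reading comes with each control period).
- manip.get_image(name): name is "side" or "top"; returns a dict with "image" (480x640x3 uint8, red, green, blue), "range_z" (480x640 float32, m along the optical axis (not along the pixel's ray), 0 where there is no reading), "fx", "fy", "cx", "cy" (pixels), "extrinsics" (4x4, takes a point from world to camera coordinates). Camera axes: x right, y up, looking along -z (the intrinsics and any distortion apply to the point x, -y, -z); pixel columns grow to the right and rows downward; lengths in m; the calibration is good to about 2 mm. A picture is of the moment at which its call begins.
- manip.finish_job(): hands the job in; it is judged then, once.
Trained networks look in the newest picture that a camera, given by its name, has taken for a name from the list of things; names that differ only in an ending like _2 or _b are one class to them, and where a whole thing is asked for, a point or a joint stands for the part that bears it (a point fixed in the world has none). Each returns a list of dicts, best first, with "p" (0 to 1); they miss things now and then, are a little off and sometimes report something else, mostly with a low value. They report only what shows in the picture. A call takes as long as a camera call. They do not tell look-alikes from the thing itself.
- manip.look_for(camera, query): "bbox" ([left, top, width, height] as shares, 0 to 1, of the picture: columns of its width, rows of its height, round what is visible of it).
The state is a dict: "time": time; "q": joint angles; "qvel": joint speeds; "tau": joint torques, N m; "eef_pos": TCP position; "orientation": TCP orientation; "force": force on the tool from outside, world axes, zero at the start; "moment": the same for the moment, N m; "opening": finger opening in m; "grip_force": force on a finger pad.
Only numpy, scipy, OpenCV 4.12 (cv2) and the standard library are available. Lean on these libraries where they do the work, as an engineer would, in place of code of your own. Each camera call takes 0.05 s, during which the arm holds its last target. There are 200 camera calls.

## Working session

There is one attempt and no reset: what is moved stays moved. The work goes in short steps, Python scripts to look and compute and a tool call to move; the robot and the scene stay as the last step left them, time stands still between calls to the robot, and variables do not carry over. Pictures are saved under pics/ and viewed, at most 10 in all, crops included, and the job is handed in when it is done.

Besides the shell and the picture viewer there is one more tool, called after "Request:" by a JSON object that holds its "op" and its "data", one argument or row to a line. jog_arm: Moves the arm, as the interface text tells. Shifts and turns lie within -1 to 1; 1 stands for 0.02 m of shift or 90 degrees of turn. Its arguments: {"type":"object","properties":{"rows":{"type":"array"},"force":{"type":"number"}},"required":["rows"]}

```bash
mkdir -p pics; cat > h.py <<'E'
import numpy as np, cv2
from bench import manip
def grab(n):
    d=manip.get_image(n); z=d["range_z"]; v,u=np.mgrid[:480,:640]
    P=np.stack([(u-d["cx"])/d["fx"]*z,-(v-d["cy"])/d["fy"]*z,-z,np.ones_like(z)],-1)
    W=P@np.linalg.inv(d["extrinsics"]).T
    W=W[...,:3]; W[z==0]=np.nan
    return d,W
E
python3 - <<'E'
from h import *
for n in ("top","side"):
    d,W=grab(n); cv2.imwrite(f"pics/{n}0.png",d["image"][...,::-1]); np.save(f"{n}0.npy",W); np.save(f"{n}0i.npy",d["image"])
    print(n,d["fx"],d["cx"],d["cy"],np.round(d["extrinsics"],3).tolist(), np.isnan(W[...,0]).mean(), [k for k in d])
    for q in ("blue_template","wood_stack","red_template","grey_stack"):
        for r in manip.look_for(n,q):
            b=np.array(r["bbox"])*[640,480,640,480]; u,v=(b[:2]+b[2:]/2).astype(int)
            print(q,round(r["p"],2),b.round().tolist(),W[min(v,479),min(u,639)].round(3))
s=manip.state(); print(s["eef_pos"],s["orientation"],s["time"])
E
```

```text
top 551.3267898710262 319.6159991322923 237.31554158203073 [[-0.007, -1.0, -0.021, 0.022], [0.996, -0.009, 0.093, -0.475], [-0.093, -0.02, 0.995, -1.047], [0.0, 0.0, 0.0, 1.0]] 0.004013671875 ['image', 'range_z', 'fx', 'fy', 'cx', 'cy', 'extrinsics']
blue_template 0.89 [358.0, 144.0, 44.0, 65.0] [ 0.59  -0.099  0.042]
blue_template 0.73 [367.0, 223.0, 65.0, 76.0] [ 0.429 -0.132  0.042]
wood_stack 0.89 [132.0, 171.0, 81.0, 80.0] [0.525 0.295 0.056]
wood_stack 0.85 [207.0, 270.0, 68.0, 83.0] [0.336 0.161 0.078]
wood_stack 0.68 [89.0, 274.0, 83.0, 88.0] [0.327 0.365 0.077]
red_template 0.72 [252.0, 161.0, 47.0, 68.0] [0.556 0.103 0.041]
grey_stack 0.77 [482.0, 172.0, 53.0, 72.0] [ 0.526 -0.337  0.053]
side 604.5893603969052 323.5367895268971 238.17470614108714 [[0.988, -0.151, -0.01, -0.472], [0.079, 0.459, 0.885, -0.101], [-0.13, -0.875, 0.466, -1.074], [0.0, 0.0, 0.0, 1.0]] 0.0040234375 ['image', 'range_z', 'fx', 'fy', 'cx', 'cy', 'extrinsics']
blue_template 0.66 [264.0, 287.0, 86.0, 55.0] [ 0.425 -0.156  0.017]
wood_stack 0.95 [204.0, 193.0, 74.0, 54.0] [0.33  0.134 0.058]
wood_stack 0.92 [291.0, 170.0, 68.0, 43.0] [0.521 0.272 0.046]
wood_stack 0.66 [201.0, 161.0, 69.0, 41.0] [0.325 0.34  0.056]
red_template 0.7 [327.0, 225.0, 57.0, 27.0] [0.556 0.093 0.016]
grey_stack 0.64 [348.0, 345.0, 121.0, 86.0] [ 0.528 -0.391  0.054]
[0.18237176 0.49230058 0.22672903] [5.54329339e-01 3.09225410e+00 6.54132882e-05] 0.5
```

View pics/top0.png

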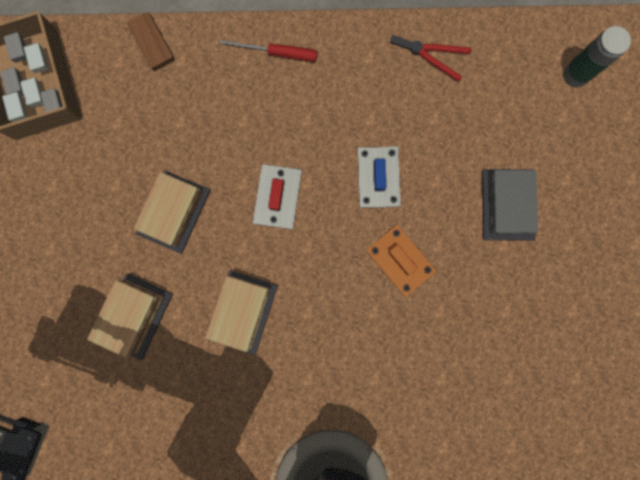

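View pics/side0.png

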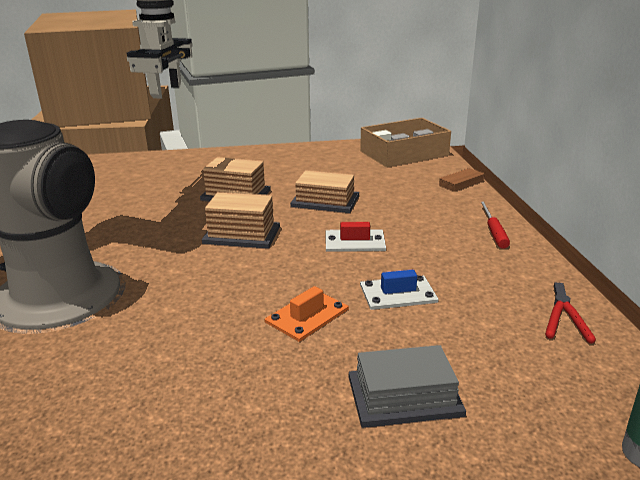

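The top picture shows three plywood piles, at px (170,209), (241,312) and (125,317), about 0.60, 0.37 and 0.49 m from the base. The one at (170,209) is farthest, so it is the target. The blue grip with four bushings is at (380,177). The orange look-alike is at (402,260), the red template at (277,196) and the grey stack at (510,204).

I'll measure poses next and confirm the choice in one enlarged crop.

```bash
cat > m.py <<'E'
from h import *
def rect(W,m,name):
    n,l,st,c=cv2.connectedComponentsWithStats(m.astype(np.uint8)); k=1+st[1:,4].argmax(); m=l==k
    p=W[m]; p=p[np.isfinite(p[:,0])]
    (cx,cy),(a,b),t=cv2.minAreaRect((p[:,:2]*1000).astype(np.float32))
    if a<b: t+=90
    print(name,"c",round(cx,1),round(cy,1),"mean",(p.mean(0)*1000).round(1),"size",round(max(a,b)),round(min(a,b)),"long axis deg",round((t+90)%180-90,1),"z",np.percentile(p[:,2]*1000,[5,50,95]).round(1))
def box(W,x,y,r): return (abs(W[...,0]-x)<r)&(abs(W[...,1]-y)<r)
E
python3 - <<'E'
from m import *
for n in ("top","side"):
    W=np.load(n+"0.npy"); I=np.load(n+"0i.npy").astype(int); z=W[...,2]
    b=box(W,.59,-.099,.085)
    rect(W,b&(I[...,2]>I[...,0]+40)&(z>.036),n+" bluegriptop")
    rect(W,b&(z>.004)&(z<.05),n+" blueplate")
    s=box(W,.525,.295,.1); zt=np.nanmedian(z[box(W,.525,.295,.02)])
    rect(W,s&(abs(z-zt)<.003),n+" woodtop"); rect(W,s&(z>.006),n+" wood all")
    for nm,x,y in (("near",.336,.161),("mid",.327,.365),("red",.556,.103),("grey",.526,-.337)): print(nm,np.nanpercentile(z[box(W,x,y,.03)],90).round(3))
I=np.load("top0i.npy")[130:370,70:450,::-1]
cv2.imwrite("pics/crop.png",cv2.resize(I,None,fx=2,fy=2,interpolation=cv2.INTER_CUBIC))
E
```

```text
top bluegriptop c 595.0 -99.2 mean [594.9 -98.9  41.4] size 58 20 long axis deg -0.7 z [38.6 41.3 44.4]
top blueplate c 596.6 -99.3 mean [594.8 -98.7  13.5] size 124 80 long axis deg 1.1 z [ 4.9  8.5 42. ]
top woodtop c 530.1 310.5 mean [529.2 310.1  57.5] size 119 80 long axis deg -23.6 z [55.  57.6 59.9]
top wood all c 529.9 309.7 mean [525.8 302.3  45.4] size 140 101 long axis deg -23.8 z [10.  56.5 60.4]
near 0.08
mid 0.08
red 0.043
grey 0.054
side bluegriptop c 593.9 -100.7 mean [ 593.3 -103.5   42. ] size 60 26 long axis deg -2.8 z [37.2 42.7 44.8]
side blueplate c 594.0 -84.9 mean [ 590.9 -110.4   17.4] size 121 115 long axis deg 0.8 z [ 6.6 10.5 43.3]
side woodtop c 528.3 309.5 mean [527.7 305.5  59.5] size 120 91 long axis deg -23.2 z [57.1 59.6 61.2]
side wood all c 527.2 307.0 mean [525.1 285.9  39.2] size 142 103 long axis deg -23.4 z [10.  42.6 60.9]
near 0.081
mid 0.081
red 0.043
grey 0.055
```

View pics/crop.png

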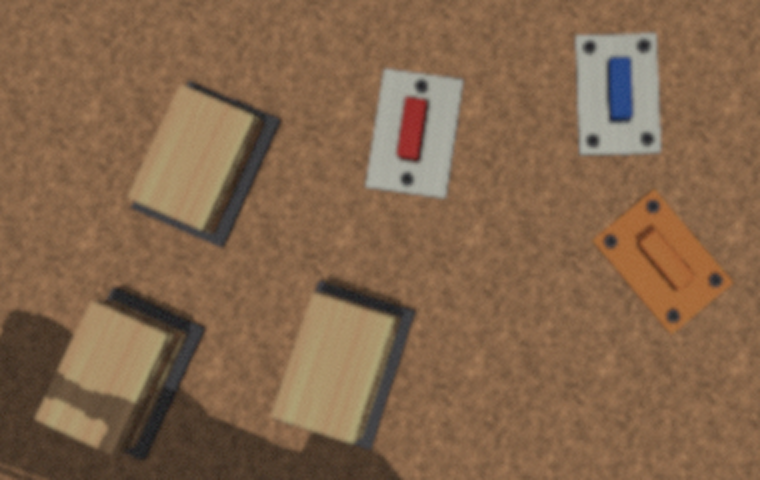

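The crop confirms it. The target pile is the one at crop (195,157), centre (0.530, 0.310), yaw -23.6°, top about 58 mm. The blue grip is at crop (620,88), centre (0.595, -0.099), yaw about 1°. Sizes match what was given (119x80, 140x101 and 124x80 mm). I'll start moving.

Request:
{"op": "jog_arm", "data": {
  "rows": [
    [0, [0, 0, 0], [0, 0, -0.079]],
    [0, [0, 0, 0], [0, 0, -0.079]],
    [0, [0, 0, 0], [0, 0, -0.079]],
    [0, [-0.67, -1, 0], [0, 0, 0]],
    [0, [-0.67, -1, 0], [0, 0, 0]]
  ],
  "force": 30
}}

```text
time: 1.0
eef_pos: [0.2099, 0.4525, 0.2266]
orientation: [-0.03, 3.141, -0.0]
force: [0.5, -0.4, 0.5]
opening: 0.0914
grip_force: 0.0
```

Request:
{"op": "jog_arm", "data": {
  "rows": [
    [0, [-0.67, -1, 0], [0, 0, 0]],
    [0, [-0.67, -1, 0], [0, 0, 0]],
    [0, [-0.67, -1, 0], [0, 0, 0]],
    [0, [-0.67, -1, 0], [0, 0, 0]],
    [0, [-0.67, -1, 0], [0, 0, 0]]
  ]
}}

```text
time: 1.5
eef_pos: [0.2791, 0.3532, 0.2269]
orientation: [-0.028, 3.141, 0.001]
force: [0.4, 0.3, -1.0]
opening: 0.0919
grip_force: 0.0
```

Request:
{"op": "jog_arm", "data": {
  "rows": [
    [0, [-0.67, -1, 0], [0, 0, 0]],
    [0, [-0.67, -1, 0], [0, 0, 0]],
    [0, [-0.67, -1, 0], [0, 0, 0]],
    [0, [-0.67, -1, 0], [0, 0, 0]],
    [0, [-0.67, -1, 0], [0, 0, 0]]
  ]
}}

```text
time: 2.0
eef_pos: [0.3478, 0.2543, 0.2269]
orientation: [-0.028, 3.141, 0.0]
force: [0.7, -0.0, -0.0]
opening: 0.0917
grip_force: 0.0
```

Request:
{"op": "jog_arm", "data": {
  "rows": [
    [0, [-0.67, -1, 0], [0, 0, 0]],
    [0, [-0.67, -1, 0], [0, 0, 0]],
    [0, [-0.67, -1, 0], [0, 0, 0]],
    [0, [-0.67, -1, 0], [0, 0, 0]],
    [0, [-0.67, -1, 0], [0, 0, 0]]
  ]
}}

```text
time: 2.5
eef_pos: [0.4166, 0.1555, 0.2269]
orientation: [-0.027, 3.141, 0.0]
force: [1.0, -0.2, -0.3]
opening: 0.0919
grip_force: 0.0
```

Request:
{"op": "jog_arm", "data": {
  "rows": [
    [0, [-0.67, -1, 0], [0, 0, 0]],
    [0, [-0.67, -1, 0], [0, 0, 0]],
    [0, [-0.67, -1, 0], [0, 0, 0]],
    [0, [-0.67, -1, 0], [0, 0, 0]],
    [0, [-0.67, -1, 0], [0, 0, 0]]
  ]
}}

```text
time: 3.0
eef_pos: [0.4853, 0.0566, 0.2268]
orientation: [-0.027, 3.141, 0.0]
force: [0.1, 0.4, -0.4]
opening: 0.0917
grip_force: 0.0
```

Request:
{"op": "jog_arm", "data": {
  "rows": [
    [0, [-0.67, -1, 0], [0, 0, 0]],
    [0, [-0.67, -1, 0], [0, 0, 0]],
    [0, [-0.67, -1, 0], [0, 0, 0]],
    [0, [-0.67, -1, 0], [0, 0, 0]],
    [0, [-0.67, -1, 0], [0, 0, 0]]
  ]
}}

```text
time: 3.5
eef_pos: [0.5541, -0.0421, 0.2267]
orientation: [-0.027, 3.141, 0.0]
force: [1.3, -0.1, 0.2]
opening: 0.0922
grip_force: 0.0
```

Request:
{"op": "jog_arm", "data": {
  "rows": [
    [0, [-0.67, -0.96, 0], [0, 0, 0]],
    [0, [-0.67, -0.96, 0], [0, 0, 0]],
    [0, [-0.66, -0.96, 0], [0, 0, 0]],
    [0, [0, 0, 1], [0, 0, 0]],
    [0, [0, 0, 1], [0, 0, 0]]
  ]
}}

```text
time: 4.0
eef_pos: [0.5951, -0.099, 0.1863]
orientation: [-0.026, 3.14, -0.0]
force: [-0.8, 0.3, -0.3]
opening: 0.0918
grip_force: 0.0
```

Request:
{"op": "jog_arm", "data": {
  "rows": [
    [0, [0, 0, 1], [0, 0, 0]],
    [0, [0, 0, 1], [0, 0, 0]],
    [0, [0, 0, 1], [0, 0, 0]],
    [0, [0, 0, 1], [0, 0, 0]],
    [0, [0, 0, 0], [0, 0, 0]]
  ]
}}

```text
time: 4.5
eef_pos: [0.5928, -0.0976, 0.1039]
orientation: [0.027, -3.136, -0.003]
force: [-1.1, 1.3, 0.1]
opening: 0.0917
grip_force: 0.0
```

Request:
{"op": "jog_arm", "data": {
  "rows": [
    [0, [0, 0, 1], [0, 0, 0]],
    [0, [0, 0, 1], [0, 0, 0]],
    [0, [0, 0, 0], [0, 0, 0]],
    [0, [0, 0, 0], [0, 0, 0]],
    [0, [0, 0, 0], [0, 0, 0]]
  ]
}}

```text
time: 5.0
eef_pos: [0.5955, -0.0984, 0.0684]
orientation: [-0.027, 3.139, -0.001]
force: [0.4, -0.4, 0.1]
opening: 0.092
grip_force: 0.0
```

```bash
python3 - <<'E'
from m import *
s=manip.state(); print({k:np.round(s[k],4).tolist() for k in ("eef_pos","orientation","q","qvel","force","time")})
d,W=grab("side"); cv2.imwrite("pics/side1.png",cv2.resize(d["image"][200:380,250:490,::-1],None,fx=3,fy=3))
I=d["image"].astype(int)
rect(W,box(W,.595,-.099,.085)&(I[...,2]>I[...,0]+40)&(W[...,2]>.036),"grip")
E
```

```text
{'eef_pos': [0.5955, -0.0984, 0.0684], 'orientation': [-0.0275, 3.139, -0.0011], 'q': [-0.2907, 0.6398, 1.4961, 0.0001, 1.0031, -1.8791], 'qvel': [0.0001, -0.0021, 0.0023, -0.0002, -0.0049, -0.0002], 'force': [0.3858, -0.4197, 0.1056], 'time': 5.0}
grip c 588.9 -110.8 mean [ 589.3 -105.2   41.5] size 57 51 long axis deg -30.5 z [36.8 42.2 44.4]
```

View pics/side1.png

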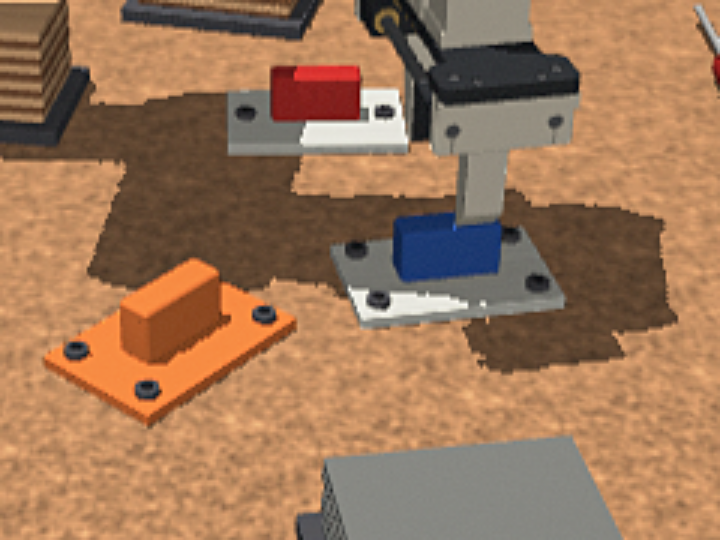

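```bash
python3 - <<'E'
from m import *
d,W=grab("side"); E=d["extrinsics"]
def px(p):
    c=E@np.r_[p,1]; return [round(float(v),1) for v in ((d["fx"]*c[0]/-c[2]+d["cx"]-250)*3,(d["fy"]*-c[1]/-c[2]+d["cy"]-200)*3)]
for dx in(-.03,.03): print("grip top edge",px([.595+dx,-.11,.042]),"plate front",px([.595+2*dx,-.139,.008]))
for y in (-.144,-.163):
  for dx in(-.0095,.0095): print("finger tip",y,px([.5955+dx,y,.0684]))
m=box(W,.595,-.15,.05)&(W[...,2]>.066)&(W[...,2]<.085)
print(np.nanmean(W[m],0), np.nanpercentile(W[m],[3,97],axis=0))
E
```

```text
grip top edge [401.2, 236.3] plate front [359.2, 319.5]
grip top edge [503.3, 227.1] plate front [565.2, 299.7]
finger tip -0.144 [455.2, 224.0]
finger tip -0.144 [488.9, 220.9]
finger tip -0.163 [464.6, 242.0]
finger tip -0.163 [498.8, 238.9]
[ 0.59325912 -0.1546201   0.0788488 ] [[ 0.58382186 -0.16068885  0.07040368]
 [ 0.60475879 -0.14759083  0.0848213 ]]
```

The crop agrees with the projection: the fingers straddle the blue grip, with the near fingertip at crop (480,222) and the grip's top edge at 395–500. Next I descend and close.

Request:
{"op": "jog_arm", "data": {
  "rows": [
    [0, [0, 0, 0.8], [0, 0, 0]],
    [0, [0, 0, 0.8], [0, 0, 0]],
    [0, [0, 0, 0.6], [0, 0, 0]],
    [0, [0, 0, 0.45], [0, 0, 0]],
    [0, [0, 0, 0], [0, 0, 0]]
  ]
}}

```text
time: 5.6
eef_pos: [0.5939, -0.098, 0.0127]
orientation: [0.027, -3.14, -0.001]
force: [0.6, 0.2, 0.7]
opening: 0.0915
grip_force: 0.0
```

Request:
{"op": "jog_arm", "data": {
  "rows": [
    [1, [0, 0, 0], [0, 0, 0]],
    [1, [0, 0, 0], [0, 0, 0]],
    [1, [0, 0, 0], [0, 0, 0]],
    [1, [0, 0, 0], [0, 0, 0]],
    [1, [0, 0, 0], [0, 0, 0]]
  ],
  "force": 40
}}

```text
time: 6.1
eef_pos: [0.5947, -0.0982, 0.014]
orientation: [-0.027, 3.141, -0.0]
force: [0.0, -0.6, -0.7]
opening: 0.0562
grip_force: 0.0
```

Request:
{"op": "jog_arm", "data": {
  "rows": [
    [1, [0, 0, 0], [0, 0, 0]],
    [1, [0, 0, 0], [0, 0, 0]],
    [1, [0, 0, 0], [0, 0, 0]],
    [1, [0, 0, 0], [0, 0, 0]],
    [1, [0, 0, 0], [0, 0, 0]]
  ]
}}

```text
time: 6.6
eef_pos: [0.5946, -0.0983, 0.0137]
orientation: [-0.027, 3.141, -0.0]
force: [0.2, -0.5, -0.3]
opening: 0.0218
grip_force: 40.0
```

Request:
{"op": "jog_arm", "data": {
  "rows": [
    [1, [0, 0, -0.3], [0, 0, 0]],
    [1, [0, 0, -0.6], [0, 0, 0]],
    [1, [0, 0, -0.8], [0, 0, 0]],
    [1, [0, 0, -0.8], [0, 0, 0]],
    [1, [0, 0, -0.8], [0, 0, 0]]
  ]
}}

```text
time: 7.1
eef_pos: [0.5944, -0.098, 0.0809]
orientation: [0.028, -3.141, -0.0]
force: [0.5, 0.1, -4.7]
opening: 0.0222
grip_force: 40.0
```

Request:
{"op": "jog_arm", "data": {
  "rows": [
    [1, [0, 0, -0.8], [0, 0, 0]],
    [1, [0, 0, -0.8], [0, 0, 0]],
    [1, [0, 0, -0.8], [0, 0, 0]],
    [1, [0, 0, -0.8], [0, 0, 0]],
    [1, [0, 0, -0.5], [0, 0, 0]]
  ]
}}

```text
time: 7.6
eef_pos: [0.5948, -0.0981, 0.1556]
orientation: [-0.028, 3.14, -0.001]
force: [0.7, -0.7, -4.5]
opening: 0.022
grip_force: 40.0
```

Held: opening 22 mm, weight about 4.6 N. Carrying it over.

Request:
{"op": "jog_arm", "data": {
  "rows": [
    [1, [0, 0.4, 0], [0, 0, 0]],
    [1, [0, 0.7, 0], [0, 0, 0]],
    [1, [0.13, 0.9, 0], [0, 0, 0]],
    [1, [0.13, 0.9, 0], [0, 0, 0]],
    [1, [0.13, 0.9, 0], [0, 0, 0]]
  ]
}}

```text
time: 8.1
eef_pos: [0.5846, -0.02, 0.1531]
orientation: [0.029, -3.14, -0.001]
force: [-0.9, 0.5, -4.5]
opening: 0.0217
grip_force: 40.0
```

Request:
{"op": "jog_arm", "data": {
  "rows": [
    [1, [0.13, 0.9, 0], [0, 0, 0]],
    [1, [0.13, 0.9, 0], [0, 0, 0]],
    [1, [0.13, 0.9, 0], [0, 0, 0]],
    [1, [0.13, 0.9, 0], [0, 0, 0]],
    [1, [0.13, 0.9, 0], [0, 0, 0]]
  ]
}}

```text
time: 8.6
eef_pos: [0.5703, 0.0694, 0.1537]
orientation: [0.028, -3.141, -0.0]
force: [0.2, 0.4, -4.1]
opening: 0.0216
grip_force: 40.0
```

Request:
{"op": "jog_arm", "data": {
  "rows": [
    [1, [0.13, 0.9, 0], [0, 0, 0]],
    [1, [0.13, 0.9, 0], [0, 0, 0]],
    [1, [0.13, 0.9, 0], [0, 0, 0]],
    [1, [0.13, 0.9, 0], [0, 0, 0]],
    [1, [0.13, 0.9, 0], [0, 0, 0]]
  ]
}}

```text
time: 9.1
eef_pos: [0.5556, 0.159, 0.1537]
orientation: [0.028, -3.141, -0.0]
force: [-0.4, -0.3, -4.5]
opening: 0.0217
grip_force: 40.0
```

Request:
{"op": "jog_arm", "data": {
  "rows": [
    [1, [0.13, 0.9, 0], [0, 0, 0]],
    [1, [0.13, 0.9, 0], [0, 0, 0]],
    [1, [0.13, 0.9, 0], [0, 0, 0]],
    [1, [0.13, 0.9, 0], [0, 0, 0]],
    [1, [0.13, 0.9, 0], [0, 0, 0]]
  ]
}}

```text
time: 9.6
eef_pos: [0.5408, 0.2487, 0.1537]
orientation: [0.028, -3.141, -0.0]
force: [1.1, -0.2, -4.5]
opening: 0.0219
grip_force: 40.0
```

Request:
{"op": "jog_arm", "data": {
  "rows": [
    [1, [0.13, 0.9, 0], [0, 0, 0]],
    [1, [0.13, 0.7, 0], [0, 0, 0]],
    [1, [0.13, 0.4, 0], [0, 0, 0]],
    [1, [0, 0, 0], [0, 0, 0.06]],
    [1, [0, 0, 0], [0, 0, 0.06]]
  ]
}}

```text
time: 10.1
eef_pos: [0.5327, 0.2873, 0.1536]
orientation: [-0.273, -3.13, 0.001]
force: [0.5, -0.7, -5.6]
opening: 0.0218
grip_force: 40.0
```

Request:
{"op": "jog_arm", "data": {
  "rows": [
    [1, [0, 0, 0], [0, 0, 0.06]],
    [1, [0, 0, 0], [0, 0, 0.06]],
    [1, [0, 0, 0], [0, 0, 0.033]],
    [1, [0, 0, 0], [0, 0, 0]],
    [1, [0, 0, 0], [0, 0, 0]]
  ]
}}

```text
time: 10.6
eef_pos: [0.5331, 0.2868, 0.1537]
orientation: [0.639, 3.076, -0.0]
force: [0.5, 0.1, -4.6]
opening: 0.0217
grip_force: 40.0
```

```bash
python3 - <<'E'
from m import *
s=manip.state(); print({k:np.round(s[k],4).tolist() for k in ("eef_pos","orientation","q","force","time")})
d,W=grab("side"); cv2.imwrite("pics/side2.png",cv2.resize(d["image"][70:250,200:440,::-1],None,fx=3,fy=3))
z=W[...,2]; 
m=box(W,.53,.31,.12)&(z>.1425)&(z<.158); rect(W,m,"held plate (side)")
d,W=grab("top"); I=d["image"]; z=W[...,2]
cv2.imwrite("pics/top2.png",cv2.resize(I[120:300,80:320,::-1],None,fx=3,fy=3))
rect(W,box(W,.53,.31,.12)&(z>.142)&(z<.158),"held plate (top)")
E
```

```text
{'eef_pos': [0.5331, 0.2868, 0.1537], 'orientation': [0.6394, 3.0758, -0.0002], 'q': [0.3671, 0.5499, 1.397, -0.0001, 1.1947, -0.7938], 'force': [0.5061, 0.132, -4.6144], 'time': 10.6}
held plate (side) c 531.8 283.7 mean [530.4 270.4 149.8] size 121 88 long axis deg -22.9 z [144.2 149.7 155.4]
held plate (top) c 578.2 267.1 mean [578.5 259.7 148.4] size 80 24 long axis deg 66.6 z [144.7 148.2 153. ]
```

View pics/side2.png

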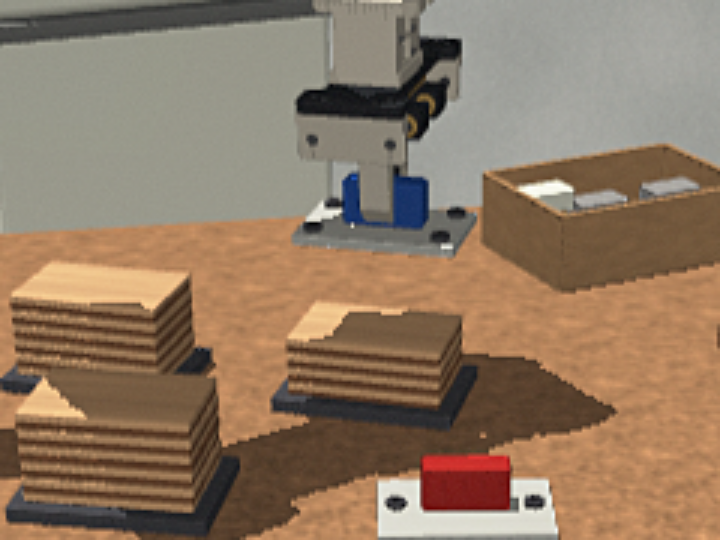

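The held plate hangs flat at crop (385,230), above and just short of the target pile at crop (375,350). It is parallel to the pile, -22.9° against -23.2°. I'll shift by the remaining (-3.5, +24.5) mm and begin lowering.

Request:
{"op": "jog_arm", "data": {
  "rows": [
    [1, [0.33, 0.53, 0], [0, 0, 0]],
    [1, [0.32, 0.53, 0], [0, 0, 0]],
    [1, [0, 0, 0.4], [0, 0, 0]],
    [1, [0, 0, 0.5], [0, 0, 0]],
    [1, [0, 0, 0.5], [0, 0, 0]]
  ]
}}

```text
time: 11.2
eef_pos: [0.5293, 0.3113, 0.1244]
orientation: [-0.641, -3.075, 0.001]
force: [0.4, -0.6, -4.9]
opening: 0.0218
grip_force: 40.0
```

Request:
{"op": "jog_arm", "data": {
  "rows": [
    [1, [0, 0, 0.5], [0, 0, 0]],
    [1, [0, 0, 0.5], [0, 0, 0]],
    [1, [0, 0, 0.5], [0, 0, 0]],
    [1, [0, 0, 0.3], [0, 0, 0]],
    [1, [0, 0, 0], [0, 0, 0]]
  ]
}}

```text
time: 11.7
eef_pos: [0.5293, 0.3111, 0.0885]
orientation: [-0.641, -3.074, 0.002]
force: [-0.3, 0.0, -4.7]
opening: 0.0216
grip_force: 40.0
```

```bash
python3 - <<'E'
from m import *
s=manip.state(); print({k:np.round(s[k],4).tolist() for k in ("eef_pos","orientation","force","time")})
d,W=grab("side"); cv2.imwrite("pics/side3.png",cv2.resize(d["image"][120:240,250:410,::-1],None,fx=5,fy=5))
z=W[...,2]; u=s["eef_pos"][2]-.0137
rect(W,box(W,.53,.31,.12)&(z>u+.003)&(z<u+.016),"held plate (side)")
E
```

```text
{'eef_pos': [0.5293, 0.3111, 0.0885], 'orientation': [-0.6414, -3.0737, 0.0018], 'force': [-0.3186, 0.0096, -4.6723], 'time': 11.7}
held plate (side) c 528.0 307.8 mean [526.5 295.3  84.5] size 121 85 long axis deg -23.6 z [79.5 84.6 89.5]
```

View pics/side3.png

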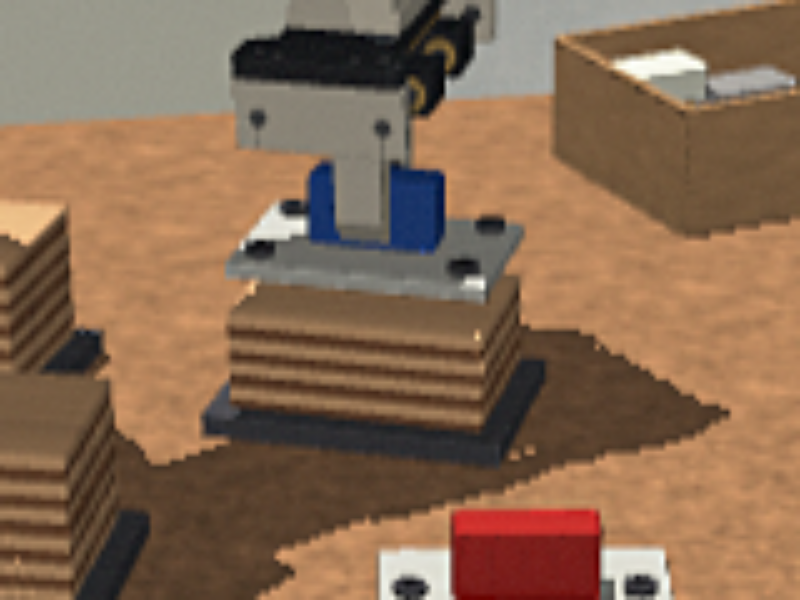

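The plate hangs centred and parallel right above the pile, its front edge (230–490, 275–295) matching the pile edge (230–490, 325–355). I'll creep down from here.

Request:
{"op": "jog_arm", "data": {
  "rows": [
    [1, [0, 0, 0.12], [0, 0, 0]],
    [1, [0, 0, 0.12], [0, 0, 0]],
    [1, [0, 0, 0.12], [0, 0, 0]],
    [1, [0, 0, 0.08], [0, 0, 0]],
    [1, [0, 0, 0.06], [0, 0, 0]]
  ]
}}

```text
time: 12.25
eef_pos: [0.5297, 0.3115, 0.0796]
orientation: [-0.642, -3.075, -0.0]
force: [-0.4, -1.0, -5.0]
opening: 0.0218
grip_force: 40.0
```

Request:
{"op": "jog_arm", "data": {
  "rows": [
    [1, [0, 0, 0.03], [0, 0, 0]],
    [1, [0, 0, 0.03], [0, 0, 0]],
    [1, [0, 0, 0.03], [0, 0, 0]],
    [1, [0, 0, 0.03], [0, 0, 0]],
    [1, [0, 0, 0.03], [0, 0, 0]]
  ]
}}

```text
time: 12.75
eef_pos: [0.5298, 0.3115, 0.0767]
orientation: [0.642, 3.075, 0.0]
force: [0.3, 0.0, -5.4]
opening: 0.0219
grip_force: 40.0
```

Request:
{"op": "jog_arm", "data": {
  "rows": [
    [1, [0, 0, 0.03], [0, 0, 0]],
    [1, [0, 0, 0.03], [0, 0, 0]],
    [1, [0, 0, 0.03], [0, 0, 0]],
    [1, [0, 0, 0.03], [0, 0, 0]],
    [1, [0, 0, 0.03], [0, 0, 0]]
  ]
}}

```text
time: 13.25
eef_pos: [0.5298, 0.3115, 0.0737]
orientation: [0.642, 3.075, 0.0]
force: [-0.5, -0.3, -4.7]
opening: 0.0217
grip_force: 40.0
```

Request:
{"op": "jog_arm", "data": {
  "rows": [
    [1, [0, 0, 0.025], [0, 0, 0]],
    [1, [0, 0, 0.025], [0, 0, 0]],
    [1, [0, 0, 0.025], [0, 0, 0]],
    [1, [0, 0, 0.025], [0, 0, 0]],
    [1, [0, 0, 0], [0, 0, 0]]
  ]
}}

```text
time: 13.75
eef_pos: [0.5297, 0.3115, 0.0717]
orientation: [-0.642, -3.075, -0.0]
force: [-0.4, -0.6, -3.5]
opening: 0.0219
grip_force: 40.0
```

Request:
{"op": "jog_arm", "data": {
  "rows": [
    [1, [0, 0, 0.02], [0, 0, 0]],
    [1, [0, 0, 0.02], [0, 0, 0]],
    [1, [0, 0, 0.02], [0, 0, 0]],
    [1, [0, 0, 0], [0, 0, 0]],
    [1, [0, 0, 0], [0, 0, 0]]
  ]
}}

```text
time: 14.25
eef_pos: [0.5299, 0.3115, 0.0714]
orientation: [0.641, 3.075, 0.001]
force: [-3.7, -1.8, 6.1]
opening: 0.0221
grip_force: 40.0
```

Contact: the vertical force went from -4.7 to +6.1 N, so the pile carries about 11 N, and it was held that way for over 0.1 s. Releasing.

Request:
{"op": "jog_arm", "data": {
  "rows": [
    [1, [0, 0, 0], [0, 0, 0]],
    [1, [0, 0, -0.01], [0, 0, 0]],
    [0.7, [0, 0, 0], [0, 0, 0]],
    [0.6, [0, 0, 0], [0, 0, 0]],
    [0.5, [0, 0, 0], [0, 0, 0]]
  ],
  "force": 10
}}

```text
time: 14.75
eef_pos: [0.53, 0.3116, 0.0706]
orientation: [0.642, 3.075, 0.001]
force: [0.6, -0.0, 1.1]
opening: 0.0391
grip_force: 0.0
```

Request:
{"op": "jog_arm", "data": {
  "rows": [
    [0.4, [0, 0, 0], [0, 0, 0]],
    [0.3, [0, 0, 0], [0, 0, 0]],
    [0.3, [0, 0, 0], [0, 0, 0]],
    [0.3, [0, 0, 0], [0, 0, 0]],
    [0.3, [0, 0, 0], [0, 0, 0]]
  ]
}}

```text
time: 15.25
eef_pos: [0.5298, 0.3115, 0.0707]
orientation: [0.642, 3.075, 0.0]
force: [-0.5, -0.0, 0.3]
opening: 0.0644
grip_force: 0.0
```

Request:
{"op": "jog_arm", "data": {
  "rows": [
    [0.3, [0, 0, -0.3], [0, 0, 0]],
    [0.3, [0, 0, -0.6], [0, 0, 0]],
    [0.3, [0, 0, -1], [0, 0, 0]],
    [0.3, [0, 0, -1], [0, 0, 0]],
    [0.3, [0, 0, -1], [0, 0, 0]]
  ]
}}

```text
time: 15.75
eef_pos: [0.53, 0.3116, 0.1508]
orientation: [0.641, 3.074, 0.001]
force: [1.4, 1.4, 0.4]
opening: 0.0641
grip_force: 0.0
```

Request:
{"op": "jog_arm", "data": {
  "rows": [
    [0.3, [0, 0, -1], [0, 0, 0]],
    [0.3, [0, 0, -1], [0, 0, 0]],
    [0.3, [0, 0, -0.5], [0, 0, 0]],
    [0.3, [0, 0, 0], [0, 0, 0]],
    [0.3, [0, 0, 0], [0, 0, 0]]
  ]
}}

```text
time: 16.25
eef_pos: [0.5295, 0.3114, 0.1984]
orientation: [-0.642, -3.075, 0.0]
force: [-0.3, -0.6, 0.1]
opening: 0.0644
grip_force: 0.0
```

```bash
python3 - <<'E'
from m import *
s=manip.state(); print({k:np.round(s[k],4).tolist() for k in ("eef_pos","force","qvel","time")})
d,W=grab("side"); cv2.imwrite("pics/side4.png",cv2.resize(d["image"][120:240,250:410,::-1],None,fx=5,fy=5))
z=W[...,2]; I=d["image"].astype(int)
rect(W,box(W,.53,.31,.12)&(z>.061)&(z<.073),"plate side")
rect(W,box(W,.53,.31,.12)&(I[...,2]>I[...,0]+40)&(z>.095),"grip top side")
rect(W,box(W,.556,.103,.085)&(z>.004)&(z<.05),"red")
W0=np.load("side0.npy"); rect(W0,box(W0,.556,.103,.085)&(W0[...,2]>.004)&(W0[...,2]<.05),"red before")
E
```

```text
{'eef_pos': [0.5295, 0.3114, 0.1984], 'force': [-0.3149, -0.5953, 0.1174], 'qvel': [0.0005, 0.0165, 0.0166, 0.0013, -0.0006, -0.0013], 'time': 16.25}
plate side c 528.5 307.2 mean [527.8 295.5  67.2] size 121 84 long axis deg -22.8 z [62.4 67.3 72. ]
grip top side c 528.9 307.4 mean [529.4 305.2  99.8] size 59 24 long axis deg -18.6 z [ 95.9 100.4 102.6]
red c 558.3 108.2 mean [555.1  91.9  17.6] size 121 99 long axis deg -7.6 z [ 6.6 10.5 43.4]
red before c 558.0 102.8 mean [555.3  91.9  17.8] size 118 89 long axis deg -8.8 z [ 6.8 10.6 43.3]
```

View pics/side4.png

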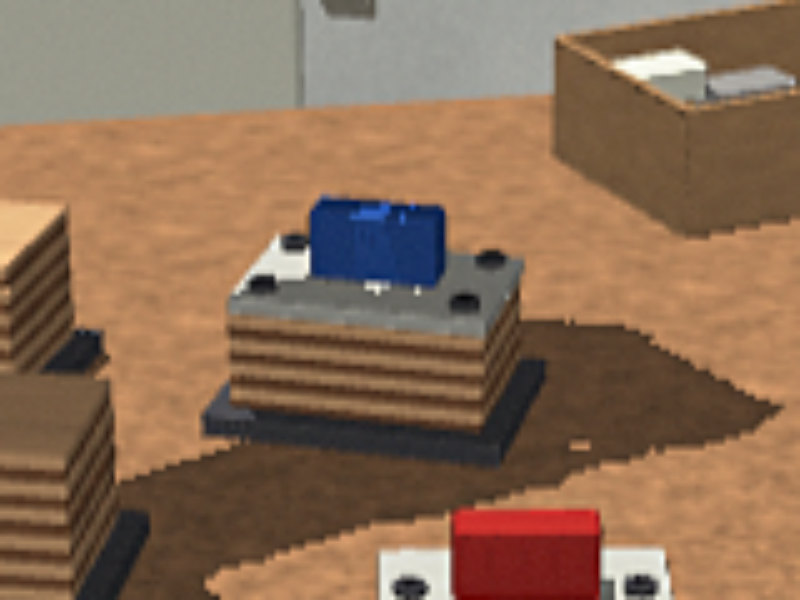

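The template lies flat and flush on the target pile: plate edges (230–522, 260–335) coincide with the pile's edges. The gripper is clear and the red template has not moved. Handing in.

```bash
python3 -c "
from bench import manip
print(manip.finish_job())"
```

```text
the job is handed in; nothing more can be done
None
```

The blue template lies flat and lined up on the farthest plywood stack, let go only after it was resting there, and the job is handed in at about 16 s; no verdict was returned.

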